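# Dock the parts bin against its corner stop and shut the retaining arm

## Robot

A 6-joint arm with a two-finger parallel gripper is mounted at the origin on the work surface; the furniture and walls round the work are solid. World frame = base frame: x ahead of the robot, y to its left, z up, the work surface at z = 0. Lengths are in m, angles in rad, forces in N, time in s.
With the tool pointing down it reaches from about 0.4 to 0.825 m from the base axis. Payload 7 kg.
Tool frame: the origin (TCP) lies at the very end of the fingers, on their centre line; the grasp point (between the pads) lies 19 mm behind it; z points along the fingers, y is the direction in which the jaws open and shut (so a half turn about z gives the same grasp; the last joint's range is limited). The gripper opens to 88 mm and grips with 3 to 60 N. Pads are 19 mm wide; open, the fingers measure 130 mm over their backs; the gripper's body (78 mm by 193 mm) begins 47 mm behind the grasp point.
Start: joints at [-0.921, 0.359, 0.012, 0, -1.224, -0.288], TCP at [0.239, -0.631, 0.227] pointing down, gripper open.
Joint ranges: [-3.07, 3.07], [-1.43, 2.12], [-1.02, 1.25], [-3.03, 1.67], [-3.05, -0], [-3.03, 3.03]. Speed limits (rad/s): [2.39, 2.39, 3.01, 3.14, 3.14, 3.14].

## Interface

Orientations are given as [roll, pitch, yaw] about the fixed x, y, z axes, in that order (R = Rz(yaw) Ry(pitch) Rx(roll)).
In Python, from station import arm gives the robot as it stands.
- The arm moves only by the shell command python3 -m inch 'ROWS' [FORCE]. ROWS is text: rows parted by semicolons, each of 7 numbers parted by spaces: the closure, from 0 (fully open) to 1 (shut), then the shift along the tool's x, y, z each as a share of 300 mm, from -1 to 1, then the turn, a rotation vector about the tool's x, y, z each as a share of 60 degrees, from -1 to 1. In form: grip tx ty tz rx ry rz; .... A call has 1 to 12 rows; each row is the pose to reach, as a shift and turn from the pose commanded when the call began, along the tool's axes at that moment; what a row does not reach only later rows make up. A row lasts 1/10 s, in which the tool goes at most 50 mm and 8.59 degrees, less where a joint would pass 70% of its speed; a pose out of reach is approached as far as the arm can. A call with a number of a shift or a turn outside -1 to 1 is refused whole. A call with a gripper value outside its range is refused whole. The fingers move at their own pace and stop on an object; FORCE is the grip in N (left out, the last holds). Time passes only in rows, so rows that repeat a pose let the fingers close. It gives the time, the measured TCP pose, the force and the opening at its end, in the units of the state.
- arm.get_state(): the state, without advancing time (a new reading comes with each control period).
- arm.grab_frame(name): name is "side" or "top"; returns a dict with "img" (480x640x3 uint8, red, green, blue), "range_z" (480x640 float32, m along the optical axis (not along the pixel's ray), 0 where there is no reading), "fx", "fy", "cx", "cy" (pixels), "dist" ([k1, k2, p1, p2, k3] as OpenCV has them; the pictures are not rectified), "extrinsics" (4x4, takes a point from world to camera coordinates). Camera axes: x right, y up, looking along -z (the intrinsics and any distortion apply to the point x, -y, -z); pixel columns grow to the right and rows downward; lengths in m; the calibration is good to about 2 mm. A picture is of the moment at which its call begins.
- arm.job_done(): hands the job in, once; it reports no verdict.
The state is a dict: "t": time; "q": joint angles; "qd": joint speeds; "joint_efforts": joint torques, N m; "eef_pos": TCP position; "ee_rot": TCP orientation; "force": force on the tool from outside, world axes, zero at the start; "moment": the same for the moment, N m; "width": finger opening in m.
Only numpy, scipy, OpenCV 4.12 (cv2) and the standard library are available. Lean on these libraries where they do the work, as an engineer would, in place of code of your own. Each camera call takes 0.05 s, during which the arm holds its last target.

## Task

Push the parts bin along the desk into the corner of the L-shaped stop until it sits flush against both the back rail and the side rail, with the retaining arm still open; then push the peg of the retaining arm to swing it fully shut across the front of the bin. Nothing is to be picked up: push with the fingers only, keep the bin flat on the desk with its two bobbins in it, leave everything else on the desk where it stands, and take the hand clear at the end.

Things in the scene. Friction and masses are not known exactly. Their poses are not given: they have to be found in the camera images.
- bin: Open-topped rectangular parts bin holding two bobbins, the only bin on the desk, loose, about 0.15 kg, 45 mm high, starting askew to the right of the dock. Origin: centre of its underside, z up. Its flat walls stand 37 mm from the origin along its x (short way) and 51 mm along its y (long way); only the look of the rim overhangs 3 to 4 mm more.
- corner (a point): Inner corner, at desk level, of the fixed L-shaped aluminium stop (dock, yaw to 0.14 rad). Back rail's face: x = 0, from here to y = -115 mm; side rail's face: y = 0, from here toward the robot to x = -76 mm. Rails are 12 mm thick, 30 mm high. The bin belongs on the -x, -y side, long way along the back rail: origin at x = -37, y = -51 mm.
- pivot (a point): Point at desk level on the upright pivot axis of the retaining arm, at the near end of the side rail: x = -88 mm, y = +10 mm in the frame of corner. Axes as corner. The pivot post is 18 mm across, 31 mm high.
- retainer (a joint): Retaining arm's angle a (rad). At a it points from the pivot along (-sin a, -cos a) in x, y of corner. 0 = shut, at its end stop, across the docked bin's front with 4 mm to spare; starts open at 1.55 to 1.9, pointing toward the robot (open stop 1.95). Turns with about 0.5 N at the peg and stays where left. Bar 10 mm thick, 66 mm long, 13 to 27 mm above the desk.
- peg (a point): Centre of the top of the upright round peg (12 mm across) at the free end of the retaining arm, 56 mm above the desk and 60 mm from the pivot axis; the peg reaches down to 14 mm above the desk.
- bobbin_a: One of two wound bobbins (21 mm across, 16 mm high) standing loose in the bin; origin in the centre of its underside.
- bobbin_b: The other bobbin in the bin, likewise.
- loose_bobbin: Bystander to leave alone: wound bobbin, 21 mm across and 16 mm high, standing near the back of the desk; origin at its underside.
- spool: Bystander to leave alone: wire spool, 52 mm across and 40 mm high, standing at the back right; origin at its underside.
- ring_core: Bystander to leave alone: small wound ring core, 28 mm, lying near the back; origin at its underside.

How it is judged:
On the way, in this order (a step that is already met when the one before it is completed fails the run):
1. the bin sits in the corner, flush against both rails, while the retaining arm is still open (x of bin in the frame of corner between -0.042 and -0.032 m and y of bin in the frame of corner between -0.056 and -0.046 m and angle between the x axis of bin and the x axis of corner, either way round below 0.05 rad and height (world z) of bin below 0.005 m and value of joint retainer above 0.9 rad), for 0.2 s.
2. the retaining arm is swung shut (value of joint retainer below 0.08 rad), for 0.2 s.
At the end, for the whole second after the job is handed in: The bin stands flat on the desk at rest within 5 mm of both rails and within 0.05 rad of square to them, both bobbins in it, and the retaining arm is within 0.08 rad of its shut stop (x of bin in the frame of corner between -0.042 and -0.032 m and y of bin in the frame of corner between -0.056 and -0.046 m and angle between the x axis of bin and the x axis of corner, either way round below 0.05 rad and height (world z) of bin below 0.005 m and value of joint retainer below 0.08 rad and angle between bin's own z axis and vertical below 0.05 rad and linear speed of bin below 0.01 m/s and horizontal distance between each of bobbin_a, bobbin_b and bin below 0.055 m); the robot touches nothing.
It fails at once if the bin is lifted or tipped (height (world z) of bin above 0.012 m or angle between bin's own z axis and vertical above 0.2 rad).
It fails at once if a bobbin is lifted out of the bin (height (world z) of any of bobbin_a, bobbin_b above 0.04 m).
It fails at once if a bystander is moved more than 15 mm (distance of any of loose_bobbin, spool, ring_core from where it was at the start of the episode above 0.015 m).
It also fails if it takes over 61 s, if anything falls off the work surface, if the arm or the gripper's body presses on something with over 40 N, if the wrist force passes 120 N, or if a joint passes its speed limit or range.

## Working session

There is one attempt and no reset: what is moved stays moved. The work goes in short steps, Python scripts to look and compute and a shell command to move; the robot and the scene stay as the last step left them, time stands still between calls to the robot, and variables do not carry over. Pictures are saved under pics/ and viewed, and the job is handed in when it is done.

```bash
mkdir -p pics
cat > h.py <<'E'
import numpy as np, cv2
from station import arm
def grab(n):
    f=arm.grab_frame(n); np.savez(f'/tmp/{n}.npz',**{k:np.array(v) for k,v in f.items()}); return f
def load(n):
    return dict(np.load(f'/tmp/{n}.npz'))
def K(f): return np.array([[f['fx'],0,f['cx']],[0,f['fy'],f['cy']],[0,0,1]],float)
def ray(f,uv):
    uv=np.array(uv,float).reshape(-1,1,2)
    p=cv2.undistortPoints(uv,K(f),np.array(f['dist'],float)).reshape(-1,2)
    d=np.c_[p[:,0],-p[:,1],-np.ones(len(p))]
    E=np.array(f['extrinsics']);R=E[:3,:3];t=E[:3,3]
    return -R.T@t, d@R
def onz(f,uv,z):
    c,d=ray(f,uv); s=(z-c[2])/d[:,2]; return c+d*s[:,None]
def proj(f,P):
    E=np.array(f['extrinsics']);q=np.array(P,float).reshape(-1,3)@E[:3,:3].T+E[:3,3]
    q=q*[1,-1,-1]
    return cv2.projectPoints(q,np.zeros(3),np.zeros(3),K(f),np.array(f['dist'],float))[0].reshape(-1,2)
def cloud(f):
    r=f['range_z'];v,u=np.mgrid[:480,:640]
    c,d=ray(f,np.c_[u.ravel(),v.ravel()])
    P=(c+d*r.ravel()[:,None]).reshape(480,640,3); P[r<=0]=np.nan; return P
E
python3 - <<'E'
from h import *
for n in('top','side'):
    f=grab(n); cv2.imwrite(f'pics/{n}0.png',f['img'][:,:,::-1]); c,_=ray(f,[[320,240]]);print(n,c,f['fx'],f['dist'])
s=arm.get_state();print(s['t'],s['eef_pos'],s['ee_rot'],s['force'],s['width'])
E
```

```text
top [ 0.36312427 -0.02932625  0.98740682] 465.5964723993618 [0.02181487 0.         0.         0.         0.        ]
side [0.46166605 0.79850765 0.5969714 ] 570.4306148334755 [-0.09321901  0.          0.          0.          0.        ]
0.1 [ 0.23873944 -0.63092452  0.22572673] [ 3.14014002e+00 -1.75754728e-04 -2.77985439e+00] [-0.18482068 -0.27966497 -0.56197174] 0.0876833021283374
```

View pics/top0.png

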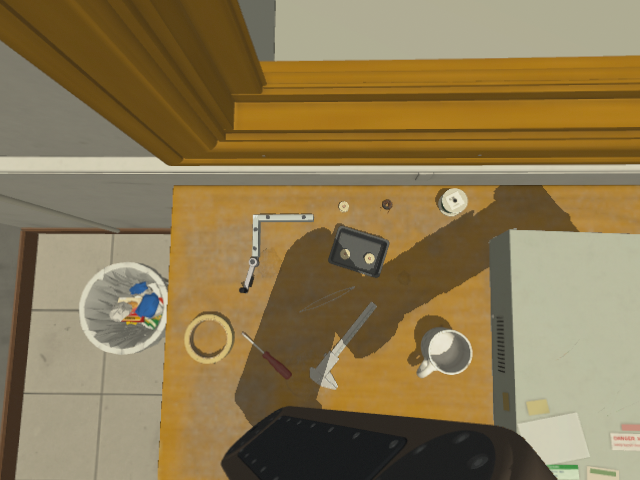

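View pics/side0.png

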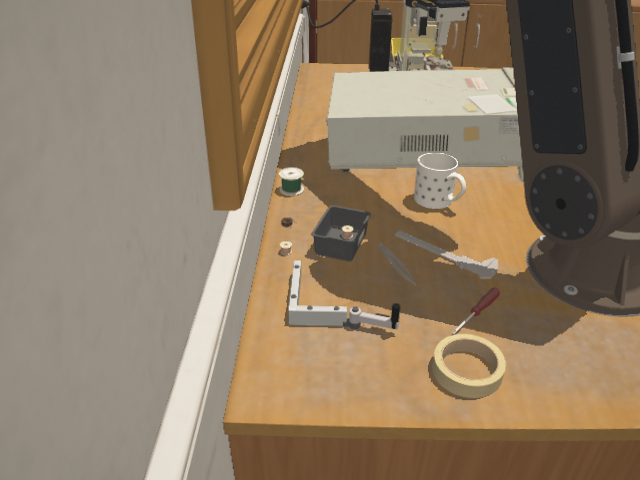

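The top view shows the L-stop with its corner at about px (256,216) and its arm running from the pivot (252,262) to the peg (243,290). The bin is at about (359,251), and the bystanders are at (344,206), (387,204) and (453,201). Next I'll zoom in and measure.

Run:
```python
from h import *
f=load('top'); im=f['img'][:,:,::-1]
cv2.imwrite('pics/topz.png',cv2.resize(im[180:320,230:430],None,fx=4,fy=4,interpolation=cv2.INTER_CUBIC))
s=load('side'); cv2.imwrite('pics/sidez.png',cv2.resize(s['img'][160:340,260:440,::-1],None,fx=3.3,fy=3.3,interpolation=cv2.INTER_CUBIC))
for n in('top','side'):
    g=load(n);P=cloud(g);m=np.isfinite(P[...,2]);print(n,m.mean())
    for nm,lo,hi in(('rails',.022,.036),('binrim',.038,.05),('pegtop',.051,.062)):
        k=m&(P[...,2]>lo)&(P[...,2]<hi)&(P[...,0]>.3)&(P[...,0]<.62)&(P[...,1]<.25)&(P[...,1]>-.15)
        nl,l,st,c=cv2.connectedComponentsWithStats(k.astype(np.uint8))
        for i in range(1,nl):
            if st[i,4]>=4: print(n,nm,st[i],np.round(np.nanmean(P[l==i],0),4))
    k=m&(abs(P[...,2])<.02)&(P[...,0]>.3)&(P[...,0]<.6)&(P[...,1]<.25)&(P[...,1]>-.15); print('desk z',np.nanmedian(P[k][:,2]))
```

```text
top 0.9958984375
top rails [209 181 190   2 353] [0.5997 0.0522 0.0289]
top rails [252 214  62  42 613] [0.5077 0.1126 0.0299]
top rails [337 229  50  22  86] [ 0.483  -0.0735  0.0293]
top rails [331 254   2   7   7] [ 0.4404 -0.0104  0.0285]
top rails [380 255   3   8   9] [ 0.4383 -0.1124  0.0281]
top rails [244 258  14  35 197] [0.4052 0.1579 0.0281]
top rails [376 268   3   7   7] [ 0.4123 -0.1041  0.0288]
top rails [204 314  25  12 130] [0.3125 0.2265 0.0254]
top binrim [208 179  44   2  56] [0.5997 0.204  0.0439]
top binrim [269 179  37   3  52] [0.5998 0.0842 0.0437]
top binrim [307 179  47   2  71] [ 0.5998 -0.009   0.0443]
top binrim [355 179  45   2  71] [ 0.5997 -0.1042  0.0444]
top binrim [253 180  15   1  15] [0.5997 0.1398 0.042 ]
top binrim [328 226  62  52 435] [ 0.4535 -0.066   0.0445]
top binrim [244 287   3   6   7] [0.372  0.164  0.0449]
top pegtop [225 179   4   1   4] [0.5995 0.2081 0.0514]
top pegtop [247 179   4   1   4] [0.5994 0.162  0.052 ]
top pegtop [252 179   5   1   5] [0.5994 0.1506 0.0517]
top pegtop [264 179   6   1   6] [0.5992 0.1244 0.0525]
top pegtop [239 287   6   6  29] [0.3722 0.1681 0.0558]
desk z 0.00042018937647486654
side 0.9960546875
side rails [231 203  35 152 310] [0.5995 0.0833 0.029 ]
side rails [316 211  50  25 323] [ 0.4523 -0.1014  0.0292]
side rails [314 221  54  32 318] [ 0.4536 -0.021   0.029 ]
side rails [289 261  59  55 903] [0.5002 0.1305 0.0293]
side rails [350 306  50  20 418] [0.4027 0.1647 0.0279]
side rails [434 338  14  24 193] [0.3116 0.2282 0.0248]
side binrim [230 198  36 150 285] [0.5994 0.0852 0.0439]
side binrim [311 206  60  40 502] [ 0.4525 -0.0639  0.043 ]
side binrim [392 309   8   9  49] [0.372  0.1749 0.044 ]
side pegtop [392 303   9   9  60] [0.3713 0.1726 0.055 ]
side pegtop [231 334   1   4   4] [0.5998 0.2381 0.0522]
desk z 0.00040174197594666783
```

View pics/topz.png

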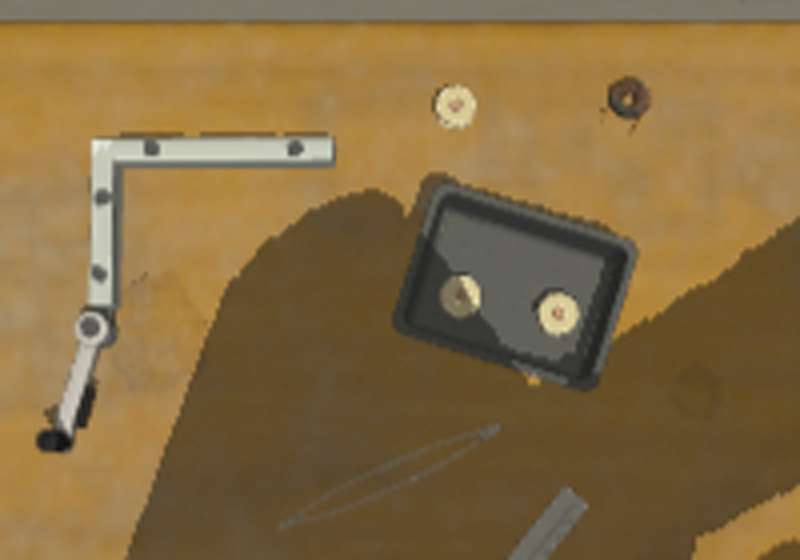

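View pics/sidez.png

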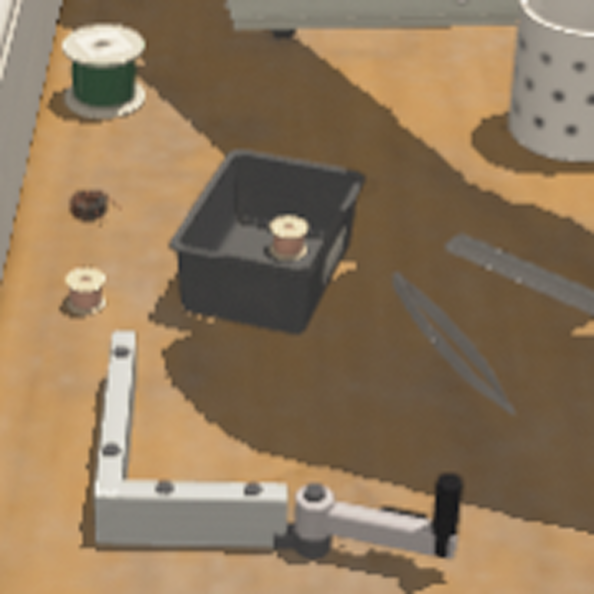

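```bash
cat > meas.py <<'E'
from h import *
def meas(n,f):
    P=cloud(f);X,Y,Z=P[...,0],P[...,1],P[...,2];m=np.isfinite(Z)
    out={}
    hsv=cv2.cvtColor(f['img'],cv2.COLOR_RGB2HSV)
    k=m&(Z>.026)&(Z<.034)&(X>.41)&(X<.56)&(Y<.25)&(Y>.0)&(f['img'].min(2)>130)
    # project pixel centres onto z=.03
    nl,l,st,c=cv2.connectedComponentsWithStats(k.astype(np.uint8));i=1+np.argmax(st[1:,4]);v,u=np.nonzero(l==i)
    Q=onz(f,np.c_[u,v],.03)[:,:2]
    xm=Q[:,0].max(); 
    b=Q[(Q[:,1]<np.quantile(Q[:,1],.9)-.035)]; s=Q[(Q[:,0]<Q[:,0].max()-.035)]
    def ln(q): c=q.mean(0); d=np.linalg.svd(q-c)[2][0]; return c,d
    cb,db=ln(b);cs,ds=ln(s)
    db*=-np.sign(db[1]); ds*=-np.sign(ds[0])
    print(n,'back c',cb,'yaw',np.arctan2(db[0],-db[1]),'side c',cs,'yaw',np.arctan2(-ds[1],-ds[0]),len(b),len(s))
    # corner x axis = -ds ; y axis = -db ; rail centre lines at x=+6,y=+6
    yaw=np.arctan2(db[0],-db[1])*len(b)+np.arctan2(-ds[1],-ds[0])*len(s);yaw/=len(b)+len(s)
    ex=np.array([np.cos(yaw),np.sin(yaw)]);ey=np.array([-ex[1],ex[0]])
    cor=ex*(cb@ex-.006)+ey*(cs@ey-.006)
    print('yaw',yaw,'corner',cor,'pivot pred',cor+ex*-.088+ey*.010, 'side rail y extent',(s@ex).min()-cor@ex,'back end',(b@ey).min()-cor@ey)
    return cor,yaw,ex,ey
if __name__=='__main__':
  for n in('top','side'):
    f=load(n);meas(n,f)
    P=cloud(f);X,Y,Z=P[...,0],P[...,1],P[...,2];m=np.isfinite(Z)
    k=m&(Z>.04)&(Z<.05)&(X>.36)&(X<.53)&(Y<.05)&(Y>-.16)
    q=P[k][:,:2].astype(np.float32);(c,wh,a)=cv2.minAreaRect(q);print('bin',c,wh,a)
    k=m&(Z>.05)&(Z<.062)&(X>.33)&(X<.42)&(Y>.12)&(Y<.25);q=P[k];print('peg',q.mean(0),np.ptp(q,0))
    v,u=np.nonzero(k);print(np.c_[u,v].mean(0), onz(f,[np.c_[u,v].mean(0)],.056))
E
python3 meas.py
```

```text
top back c [0.52346011 0.07518754] yaw -0.001007384436856016 side c [0.46745104 0.14907167] yaw -0.001975719636800424 194 111
yaw -0.0013597949522456201 corner [0.51755232 0.14300354] pivot pred [0.429566   0.15312319] side rail y extent -0.07414195438597765 back end -0.11236398423123038
bin (0.45185020565986633, -0.06514724344015121) (0.10896211117506027, 0.08117149770259857) 72.63137817382812
peg [0.37215178 0.16809706 0.05581806] [0.00998332 0.01041284 0.00711252]
[241.72413793 289.4137931 ] [[0.372149   0.16805912 0.056     ]]
side back c [0.52366168 0.07957378] yaw 0.0016678696386465404 side c [0.46833098 0.1523823 ] yaw -0.009937642370784809 240 206
yaw -0.003692523800687222 corner [0.51790765 0.1461992 ] pivot pred [0.42994518 0.15652407] side rail y extent -0.0751324490792607 back end -0.11185913019970016
bin (0.4508771598339081, -0.06151445955038071) (0.11264971643686295, 0.08130037784576416) 72.44943237304688
peg [0.37120539 0.1727069  0.05492437] [0.01164346 0.01220061 0.00790196]
[396.19672131 306.67213115] [[0.37138469 0.17395556 0.056     ]]
```

Run:
```python
from h import *
T=cloud(load('top'));S=cloud(load('side'))
P=np.vstack([T.reshape(-1,3),S.reshape(-1,3)]);P=P[np.isfinite(P[:,2])]
for lo in np.arange(.05,.5,.05):
    k=(P[:,2]>lo)&(P[:,2]<lo+.05)&(P[:,0]>.51)&(P[:,1]>-.3)&(P[:,1]<.35)
    if k.sum(): print('z',lo,'wall min x',np.round(np.quantile(P[k,0],.01),3),k.sum())
# obstacles z>.06 in region near desk
t=T.reshape(-1,3);k=(t[:,2]>.062)&(t[:,0]>.2)&(t[:,0]<.58)&(t[:,1]>-.45)&(t[:,1]<.4)&(t[:,2]<.2)
q=t[k];print(q.min(0),q.max(0))
m=q[(q[:,1]>-.3)];print('mug?',m.min(0) if len(m) else 0,m.max(0) if len(m) else 0)
m=q[(q[:,1]<=-.3)];print('box',m.min(0),m.max(0))
for n,uv in(('loose',(344,206)),('core',(387,204)),('spool',(453,201)),('calip tip',(374,304)),('sd tip',(242,333)),('tape',(208,338))):print(n,onz(load('top'),[uv],.016))
```

```text
z 0.05 wall min x 0.598 329
z 0.15000000000000002 wall min x 0.568 2632
z 0.2 wall min x 0.569 9072
z 0.25 wall min x 0.567 7273
z 0.3 wall min x 0.567 14393
z 0.35000000000000003 wall min x 0.568 27032
z 0.4 wall min x 0.566 7013
z 0.45 wall min x 0.566 8027
[ 0.20002556 -0.44998289  0.06206115] [0.57062054 0.39992768 0.19999029]
mug? [ 0.21007711 -0.29952265  0.06208301] [0.57062054 0.39992768 0.19999029]
box [ 0.20002556 -0.44998289  0.06206115] [ 0.5701298  -0.30047975  0.19975043]
loose [[ 0.54978205 -0.03604511  0.016     ]]
core [[ 0.55419399 -0.12665904  0.016     ]]
spool [[ 0.56070474 -0.26427474  0.016     ]]
calip tip [[ 0.34520887 -0.09820227  0.016     ]]
sd tip [[0.28350974 0.17301906 0.016     ]]
tape [[0.2726666  0.24318243 0.016     ]]
```

```bash
cat > go.py <<'E'
# usage: go.py x y z yaw [x y z yaw ...] -> shares from present pose; waypoints
import sys
from h import *
from scipy.spatial.transform import Rotation as Ro
s=arm.get_state();p=np.array(s['eef_pos']);R=Ro.from_euler('xyz',s['ee_rot'])
print('now',round(s['t'],2),p.round(4),np.round(s['ee_rot'],3),'F',np.round(s['force'],2),'w',round(s['width'],4))
a=list(map(float,sys.argv[1:]))
for i in range(0,len(a),4):
    d=R.inv().apply(np.array(a[i:i+3])-p)/.3
    r=(R.inv()*Ro.from_euler('xyz',[np.pi,0,a[i+3]])).as_rotvec()/np.deg2rad(60)
    print(np.round(d,3),np.round(r,3))
E
python3 - <<'E'
from h import *
t=cloud(load('top')).reshape(-1,3);k=(t[:,1]<-.3)&(t[:,0]>.2)&(t[:,0]<.5)&(t[:,1]>-.6)&(t[:,2]<.3);print(np.quantile(t[k][:,2],[.5,.9,.99,1]),t[k&(t[:,2]>.05)].max(0))
E
python3 go.py .335 -.4 .226 -2.3  .42 -.14 .12 -1.875
```

```text
[0.14075914 0.14959066 0.152757   0.15745354] [ 0.48828748 -0.32342467  0.15745354]
now 0.1 [ 0.2387 -0.6309  0.2257] [ 3.14 -0.   -2.78] F [-0.18 -0.28 -0.56] w 0.0877
[-0.573  0.606 -0.   ] [ 0.001  0.    -0.458]
[-1.144  1.316  0.354] [ 0.001  0.    -0.864]
```

```bash
python3 -m inch '0.7 -0.573 0.606 0 0 0 -0.458;0.7 -0.573 0.606 0 0 0 -0.458;0.7 -0.573 0.606 0 0 0 -0.458;0.7 -0.573 0.606 0 0 0 -0.458;0.7 -0.573 0.606 0 0 0 -0.458;0.7 -0.573 0.606 0 0 0 -0.458;0.7 -0.573 0.606 0 0 0 -0.458;0.7 -0.573 0.606 0 0 0 -0.458'; python3 go.py .418 -.15 .226 -1.875 .418 -.15 .12 -1.875
```

```text
t: 0.9
eef_pos: [0.3352, -0.4008, 0.2265]
ee_rot: [3.142, -0.0, -2.3]
force: [0.1, -0.0, 0.6]
width: 0.03
now 0.9 [ 0.3352 -0.4008  0.2265] [ 3.142 -0.    -2.3  ] F [ 0.06 -0.    0.57] w 0.03
[-0.807  0.351  0.002] [ 0.    -0.    -0.406]
[-0.807  0.351  0.355] [ 0.    -0.    -0.406]
```

```bash
python3 -m inch '0.7 -0.807 0.351 0 0 0 -0.406;0.7 -0.807 0.351 0 0 0 -0.406;0.7 -0.807 0.351 0 0 0 -0.406;0.7 -0.807 0.351 0 0 0 -0.406;0.7 -0.807 0.351 0 0 0 -0.406;0.7 -0.807 0.351 0 0 0 -0.406;0.7 -0.807 0.351 0.35 0 0 -0.406;0.7 -0.807 0.351 0.35 0 0 -0.406;0.7 -0.807 0.351 0.35 0 0 -0.406;0.7 -0.807 0.351 0.35 0 0 -0.406'; python3 go.py .418 -.142 .012 -1.875
python3 - <<'E'
from h import *
for n in('top','side'):
    f=grab(n); cv2.imwrite(f'pics/{n}1.png',f['img'][:,:,::-1])
E
```

```text
t: 1.9
eef_pos: [0.4176, -0.1509, 0.1213]
ee_rot: [3.139, -0.002, -1.876]
force: [0.2, 0.5, 0.4]
width: 0.0266
now 1.9 [ 0.4176 -0.1509  0.1213] [ 3.139e+00 -2.000e-03 -1.876e+00] F [0.21 0.48 0.41] w 0.0266
[-0.029  0.007  0.364] [ 0.003 -0.002 -0.001]
```

View pics/top1.png

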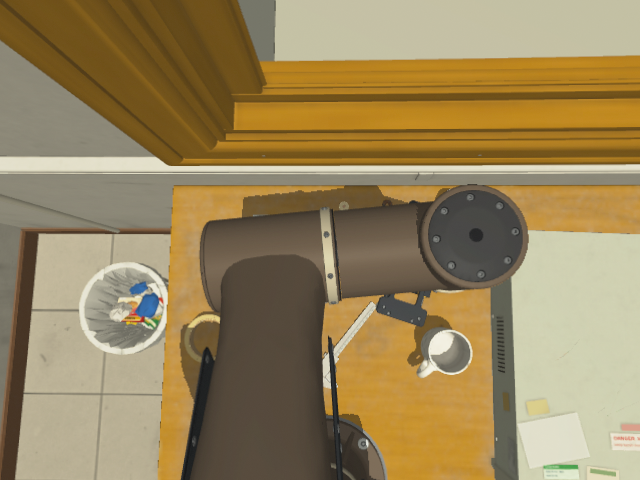

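View pics/side1.png

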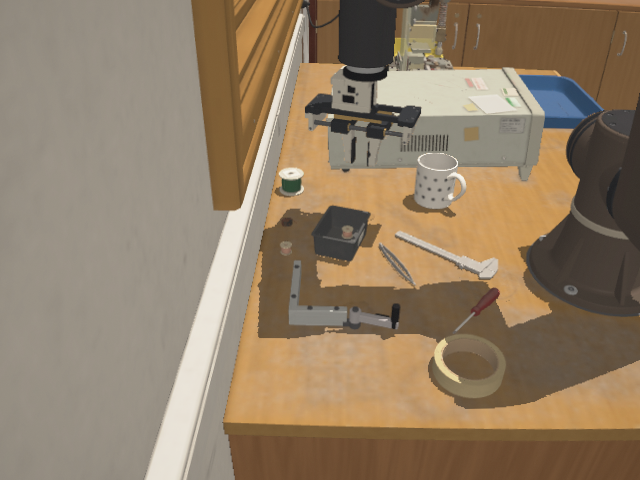

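The side view is clear: the gripper hangs to the right of the bin at px (365,140), and the bin is untouched at (343,233). The arm now blocks the top view. I'll descend next.

```bash
python3 -m inch '0.7 -0.029 0.007 0.2 0 0 0;0.7 -0.029 0.007 0.3 0 0 0;0.7 -0.029 0.007 0.34 0 0 0;0.7 -0.029 0.007 0.364 0 0 0;0.7 -0.029 0.007 0.364 0 0 0'
python3 go.py .4257 -.1188 .012 -1.875 .440 -.04 .012 -1.75
python3 - <<'E'
from h import *
f=grab('side'); cv2.imwrite(f'pics/side2.png',cv2.resize(f['img'][100:340,240:480,::-1],None,fx=2.5,fy=2.5))
E
```

```text
t: 2.5
eef_pos: [0.42, -0.141, 0.0132]
ee_rot: [-3.14, 0.0, -1.875]
force: [0.2, -0.4, -0.8]
width: 0.0263
now 2.5 [ 0.42   -0.141   0.0132] [-3.14   0.    -1.875] F [ 0.25 -0.45 -0.76] w 0.0263
[-0.076  0.004  0.004] [-0.001  0.    -0.   ]
[-0.341  0.037  0.004] [-0.001  0.    -0.119]
```

View pics/side2.png

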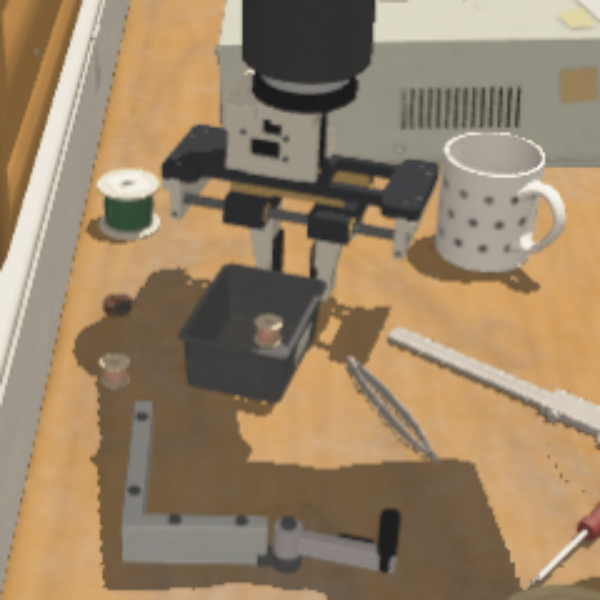

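The fingers stand on the desk side by side behind the bin's right wall (px 270–330, 270). The bin and bystanders are unmoved. Starting the push.

```bash
python3 -m inch '0.7 -0.04 0.004 0.002 0 0 0;0.7 -0.065 0.004 0.002 0 0 0;0.7 -0.09 0.005 0.002 0 0 0;0.7 -0.12 0.01 0.002 0 0 -0.01;0.7 -0.15 0.014 0.002 0 0 -0.025;0.7 -0.18 0.018 0.002 0 0 -0.04;0.7 -0.21 0.022 0.002 0 0 -0.055;0.7 -0.24 0.026 0.002 0 0 -0.07;0.7 -0.27 0.03 0.002 0 0 -0.085;0.7 -0.30 0.034 0.002 0 0 -0.1;0.7 -0.33 0.037 0.002 0 0 -0.115;0.7 -0.33 0.037 0.002 0 0 -0.115'
cat > binm.py <<'E'
import sys
from h import *
from meas import meas
n=int(sys.argv[1])
f=grab('side'); cv2.imwrite(f'pics/side{n}.png',cv2.resize(f['img'][100:340,240:480,::-1],None,fx=2.5,fy=2.5))
P=cloud(f);X,Y,Z=P[...,0],P[...,1],P[...,2]
im=f['img'].astype(int)
# left end wall (facing camera) + left/front rim: dark gray pixels
k=np.isfinite(Z)&(Z>.039)&(Z<.048)&(X>.38)&(X<.53)&(Y>-.13)&(Y<.16)&(im.max(2)<110)&(np.ptp(im,2)<30)
nl,l,st,c=cv2.connectedComponentsWithStats(k.astype(np.uint8))
i=1+np.argmax(st[1:,4]);k=l==i
v,u=np.nonzero(k);q=onz(f,np.c_[u,v],.044)[:,:2].astype(np.float32)
c,wh,a=cv2.minAreaRect(q);print('bin rim',np.round(c,4),np.round(wh,4),round(a,1),k.sum())
print(np.round(cv2.boxPoints((c,wh,a)),4).tolist())
E
python3 binm.py 3; python3 go.py
```

```text
t: 3.75
eef_pos: [0.4384, -0.0419, 0.0118]
ee_rot: [-3.141, 0.0, -1.753]
force: [-0.1, -0.2, 1.0]
width: 0.0263
bin rim [0.4578 0.0195] [0.1212 0.0807] 79.6 445
[[0.40720000863075256, -0.03280000016093254], [0.48649999499320984, -0.04740000143647194], [0.508400022983551, 0.07180000096559525], [0.42899999022483826, 0.08640000224113464]]
now 3.8 [ 0.4381 -0.0423  0.0117] [-3.141  0.    -1.753] F [-1.15  0.2   0.79] w 0.0261
```

View pics/side3.png

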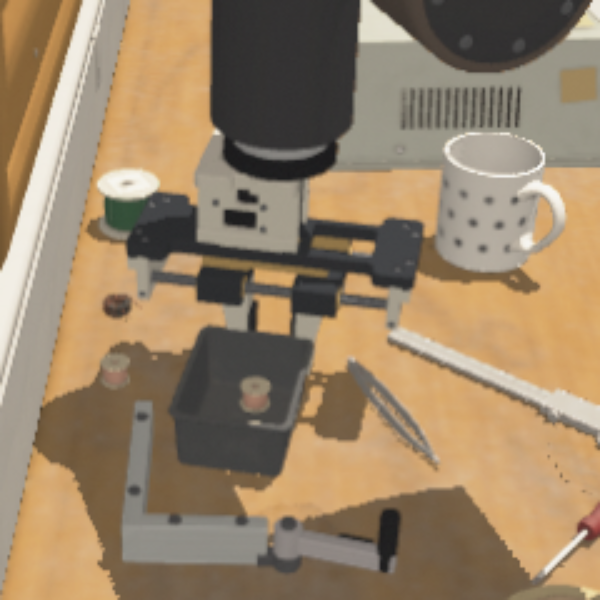

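```bash
python3 go.py .453 .022 .012 -1.572
```

```text
now 3.8 [ 0.4381 -0.0423  0.0117] [-3.141  0.    -1.753] F [-1.15  0.2   0.79] w 0.0261
[-0.22  -0.01  -0.001] [-0.     0.    -0.173]
```

```bash
python3 -m inch '0.7 -0.025 0 0 0 0 -0.017;0.7 -0.05 0 0 0 0 -0.035;0.7 -0.075 -0.002 0 0 0 -0.055;0.7 -0.1 -0.003 0 0 0 -0.075;0.7 -0.125 -0.005 0 0 0 -0.095;0.7 -0.15 -0.006 0 0 0 -0.115;0.7 -0.175 -0.008 0 0 0 -0.135;0.7 -0.2 -0.009 0 0 0 -0.155;0.7 -0.22 -0.01 0 0 0 -0.173;0.7 -0.22 -0.01 0 0 0 -0.173'
python3 binm.py 4; python3 go.py
```

```text
t: 4.8
eef_pos: [0.4534, 0.0222, 0.0119]
ee_rot: [-3.141, 0.0, -1.572]
force: [-0.4, 0.3, -0.8]
width: 0.0265
bin rim [0.4624 0.0862] [0.0805 0.1172] 0.1 473
[[0.4221000075340271, 0.14470000565052032], [0.4221999943256378, 0.027499999850988388], [0.5026999711990356, 0.02759999968111515], [0.5026000142097473, 0.14480000734329224]]
now 4.85 [0.4531 0.0218 0.0118] [-3.141  0.    -1.573] F [-0.04 -0.23 -0.46] w 0.0261
```

View pics/side4.png

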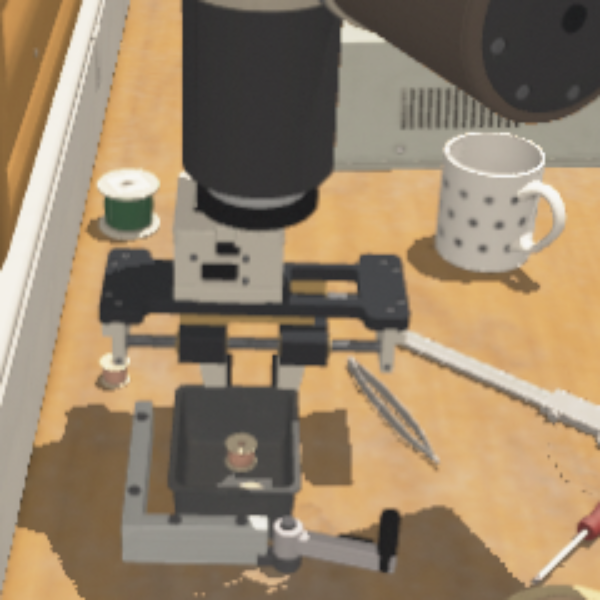

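The bin is now square to the dock (rim edges at 0.1°), about 10 mm short of the side rail and 18 mm short of the back rail, and its bobbins are inside. I'll move the hand round to the front.

```bash
python3 go.py .445 -.005 .012 -1.572 .445 -.005 .12 -1.572 .40 .085 .12 0 .402 .085 .012 0
```

```text
now 4.85 [0.4531 0.0218 0.0118] [-3.141  0.    -1.573] F [-0.04 -0.23 -0.46] w 0.0261
[ 0.089  0.027 -0.001] [-0.     0.    -0.001]
[ 0.089  0.027 -0.361] [-0.     0.    -0.001]
[-0.21   0.177 -0.361] [-0.    -0.    -1.502]
[-0.21   0.171 -0.001] [-0.    -0.    -1.502]
```

```bash
python3 -m inch '0.7 0.089 0.027 0 0 0 0;0.7 0.089 0.027 -0.12 0 0 0;0.7 0.089 0.027 -0.36 0 0 0;0.7 0.089 0.027 -0.36 0 0 0;0.7 0.089 0.027 -0.36 0 0 0;0.7 0.089 0.1 -0.36 0 0 -0.14;0.7 0.089 0.177 -0.36 0 0 -0.28;0.7 0 0.177 -0.36 0 0 -0.42;0.7 -0.1 0.177 -0.36 0 0 -0.56;0.7 -0.21 0.177 -0.36 0 0 -0.70;0.7 -0.21 0.177 -0.36 0 0 -0.84;0.7 -0.21 0.177 -0.36 0 0 -0.9'; python3 go.py .402 .085 .12 0 .402 .085 .012 0
```

```text
t: 6.05
eef_pos: [0.3994, 0.0851, 0.1191]
ee_rot: [3.141, 0.001, -0.624]
force: [-0.6, -0.4, 0.3]
width: 0.0261
now 6.05 [0.3994 0.0851 0.1191] [ 3.141e+00  1.000e-03 -6.240e-01] F [-0.6  -0.42  0.34] w 0.0261
[ 0.007 -0.005 -0.003] [ 0.001  0.001 -0.596]
[ 0.007 -0.005  0.357] [ 0.001  0.001 -0.596]
```

```bash
python3 -m inch '0.7 0.007 -0.005 0 0 0 -0.14;0.7 0.007 -0.005 0 0 0 -0.28;0.7 0.007 -0.005 0 0 0 -0.42;0.7 0.007 -0.005 0 0 0 -0.56;0.7 0.007 -0.005 0 0 0 -0.596;0.7 0.007 -0.005 0.1 0 0 -0.596;0.7 0.007 -0.005 0.2 0 0 -0.596;0.7 0.007 -0.005 0.2 0 0 -0.596'; python3 binm.py 5;python3 go.py .4 .085 .012 0 .432 .085 .012 0
```

```text
t: 6.85
eef_pos: [0.3998, 0.0824, 0.0567]
ee_rot: [3.138, 0.006, -0.008]
force: [-0.9, -0.0, 0.4]
width: 0.0258
bin rim [0.4623 0.107 ] [0.0808 0.0772] 0.5 339
[[0.42160001397132874, 0.1453000009059906], [0.4221999943256378, 0.06809999793767929], [0.5030999779701233, 0.06880000233650208], [0.5023999810218811, 0.1459999978542328]]
now 6.9 [0.401  0.0831 0.0584] [ 3.138  0.004 -0.007] F [ 0.13 -0.24  0.5 ] w 0.0263
[-0.003 -0.007  0.155] [ 0.003  0.004 -0.007]
[ 0.104 -0.007  0.154] [ 0.003  0.004 -0.007]
```

View pics/side5.png

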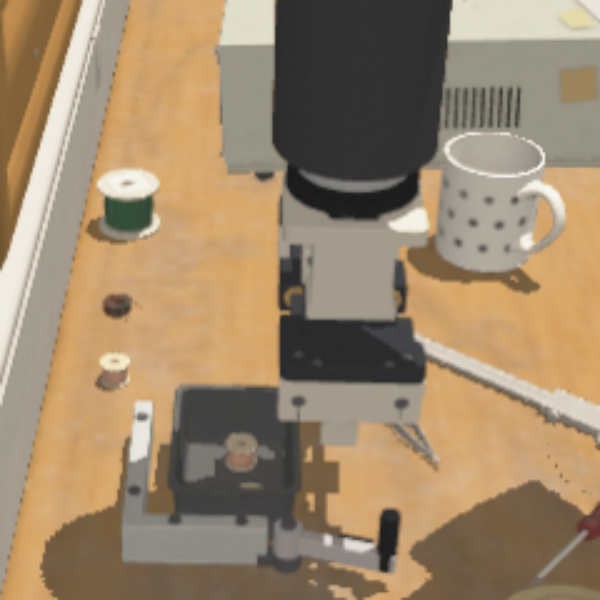

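The hand is in front of the bin with the finger at px (340,430). The bin is unmoved, the peg is clear at (388,540), and the bobbins are still in place. I'll descend, then push toward the back rail.

```bash
python3 -m inch '0.7 -0.003 -0.007 0.08 0.003 0.004 -0.007;0.7 -0.003 -0.007 0.155 0.003 0.004 -0.007;0.7 -0.003 -0.007 0.155 0.003 0.004 -0.007;0.7 0.03 -0.007 0.155 0.003 0.004 -0.007;0.7 0.045 -0.007 0.155 0.003 0.004 -0.007;0.7 0.06 -0.007 0.155 0.003 0.004 -0.007;0.7 0.075 -0.007 0.155 0.003 0.004 -0.007;0.7 0.085 -0.007 0.155 0.003 0.004 -0.007;0.7 0.095 -0.007 0.155 0.003 0.004 -0.007;0.7 0.1 -0.007 0.155 0.003 0.004 -0.007;0.7 0.1 -0.007 0.155 0.003 0.004 -0.007'; python3 binm.py 6; python3 go.py .434 .085 .012 0 .437 .085 .012 0
```

```text
t: 8.0
eef_pos: [0.4328, 0.0864, 0.0133]
ee_rot: [-3.138, -0.004, 0.0]
force: [0.0, 0.2, -0.2]
width: 0.0262
bin rim [0.4979 0.1154] [0.0572 0.1107] 44.3 271
[[0.43880000710487366, 0.13510000705718994], [0.5160999894142151, 0.05590000003576279], [0.5569999814033508, 0.0957999974489212], [0.4796999990940094, 0.17499999701976776]]
now 8.05 [0.4328 0.0864 0.0133] [-3.138e+00 -5.000e-03  1.000e-03] F [0.09 0.39 0.4 ] w 0.0262
[0.004 0.005 0.004] [-0.003 -0.004  0.   ]
[0.014 0.005 0.004] [-0.003 -0.004  0.   ]
```

View pics/side6.png

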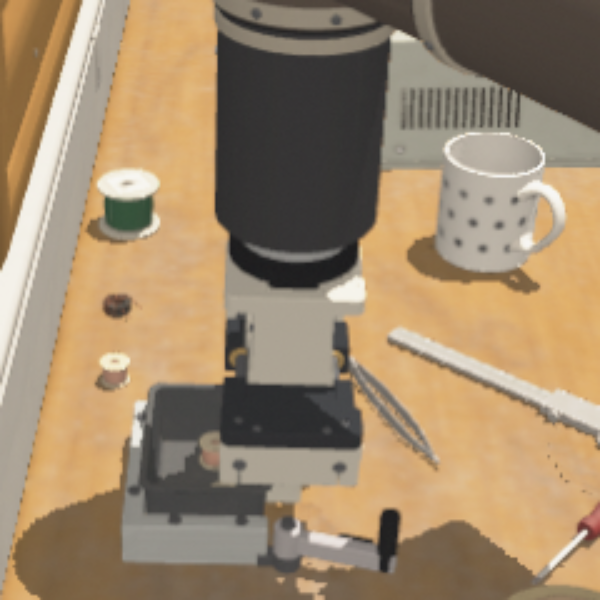

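The bin is almost at the back rail (px 140–150, 400–500). I'll nudge it on until the force shows contact.

```bash
python3 -m inch '0.7 0.004 0 0 0 0 0;0.7 0.008 0 0 0 0 0;0.7 0.008 0 0 0 0 0'; python3 go.py
```

```text
t: 8.35
eef_pos: [0.4347, 0.0862, 0.0132]
ee_rot: [-3.139, -0.004, 0.0]
force: [-1.6, -0.9, 1.6]
width: 0.0262
now 8.35 [0.4347 0.0862 0.0132] [-3.139 -0.004  0.   ] F [-1.64 -0.86  1.58] w 0.0262
```

```bash
python3 -m inch '0.7 0.004 0 0 0 0 0;0.7 0.004 0 0 0 0 0;0.7 0.004 0 0 0 0 0'; python3 go.py;  python3 -m inch '0.7 0.004 0 0 0 0 0;0.7 0.004 0 0 0 0 0;0.7 0.004 0 0 0 0 0'; python3 go.py
```

```text
t: 8.65
eef_pos: [0.4349, 0.0858, 0.0131]
ee_rot: [-3.139, -0.002, 0.0]
force: [-6.7, 1.6, 4.5]
width: 0.0263
now 8.65 [0.4349 0.0858 0.0131] [-3.139e+00 -2.000e-03  0.000e+00] F [-6.7   1.63  4.5 ] w 0.0263
t: 8.95
eef_pos: [0.435, 0.0856, 0.0129]
ee_rot: [-3.14, -0.001, 0.0]
force: [-12.3, 4.0, 8.7]
width: 0.026
now 8.95 [0.435  0.0856 0.0129] [-3.14e+00 -1.00e-03  0.00e+00] F [-12.28   3.98   8.66] w 0.026
```

The bin is seated on the back rail: the force rose from 1.6 to 12 N while the TCP held at x = 0.435, which puts the rail face at 0.518. Now I'll back off and go round to the right side.

```bash
python3 go.py .415 .085 .012 0 .415 .085 .12 0 .45 -.005 .12 0
```

```text
now 8.95 [0.435  0.0856 0.0129] [-3.14e+00 -1.00e-03  0.00e+00] F [-12.28   3.98   8.66] w 0.026
[-0.067  0.002  0.003] [-0.002 -0.001  0.   ]
[-0.066  0.001 -0.357] [-0.002 -0.001  0.   ]
[ 0.05   0.301 -0.357] [-0.002 -0.001  0.   ]
```

```bash
python3 -m inch '0.7 -0.03 0 0 0 0 0;0.7 -0.067 0 0 0 0 0;0.7 -0.066 0 -0.15 0 0 0;0.7 -0.066 0 -0.36 0 0 0;0.7 -0.066 0 -0.36 0 0 0.14;0.7 -0.066 0.1 -0.36 0 0 0.28;0.7 -0.06 0.2 -0.36 0 0 0.42;0.7 0 0.3 -0.36 0 0 0.56;0.7 0.05 0.3 -0.36 0 0 0.7;0.7 0.05 0.3 -0.36 0 0 0.84;0.7 0.05 0.3 -0.36 0 0 0.98;0.7 0.05 0.3 -0.36 0 0 0.98'; python3 binm.py 7; python3 go.py .456 -.003 .12 -1.572 .456 -.003 .012 -1.572
```

```text
t: 10.15
eef_pos: [0.4516, -0.0041, 0.121]
ee_rot: [-3.136, 0.0, -1.028]
force: [0.2, -1.0, 0.9]
width: 0.0263
bin rim [0.4833 0.0872] [0.0778 0.1124] 0.3 473
[[0.4442000091075897, 0.14319999516010284], [0.4447000026702881, 0.030799999833106995], [0.5224999785423279, 0.031099999323487282], [0.5220000147819519, 0.14350000023841858]]
now 10.2 [ 0.4516 -0.004   0.121 ] [-3.136  0.    -1.023] F [-0.8   0.37 -0.41] w 0.0263
[ 0.005 -0.014  0.004] [-0.005  0.002  0.525]
[ 0.005 -0.012  0.364] [-0.005  0.002  0.525]
```

View pics/side7.png

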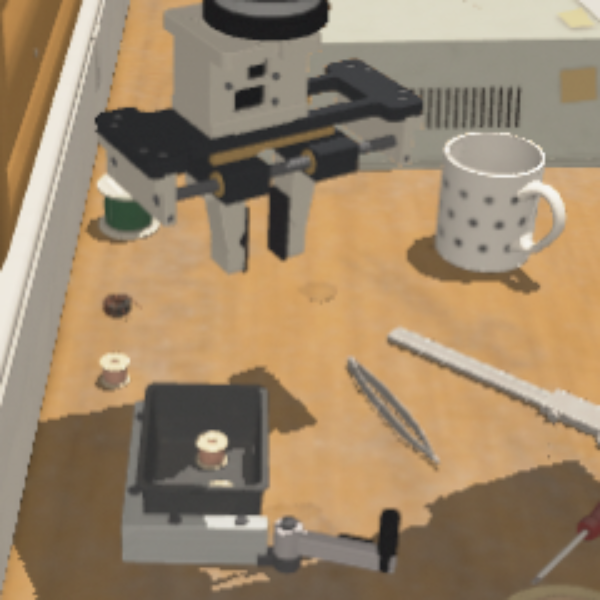

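The bin sits square against the back rail, with its rim at 0.3°, its bobbins in, and a small gap left on the side-rail side. I'll finish the turn and descend on its right.

```bash
python3 -m inch '0.7 0.005 -0.013 0 0 0 0.14;0.7 0.005 -0.013 0 0 0 0.28;0.7 0.005 -0.013 0 -0.005 0.002 0.42;0.7 0.005 -0.013 0 -0.005 0.002 0.525;0.7 0.005 -0.013 0.1 -0.005 0.002 0.525;0.7 0.005 -0.013 0.25 -0.005 0.002 0.525;0.7 0.005 -0.013 0.33 -0.005 0.002 0.525;0.7 0.005 -0.013 0.364 -0.005 0.002 0.525;0.7 0.005 -0.013 0.364 -0.005 0.002 0.525;0.7 0.005 -0.013 0.364 -0.005 0.002 0.525'; python3 go.py .456 .022 .012 -1.572 .456 .030 .012 -1.572
```

```text
t: 11.2
eef_pos: [0.4572, -0.0026, 0.0128]
ee_rot: [-3.141, -0.0, -1.574]
force: [1.2, -0.0, 0.4]
width: 0.0263
now 11.2 [ 0.4572 -0.0026  0.0128] [-3.141 -0.    -1.574] F [ 1.18 -0.05  0.35] w 0.0263
[-0.082  0.004  0.003] [-0.001 -0.    -0.001]
[-0.109  0.004  0.003] [-0.001 -0.    -0.001]
```

```bash
python3 -m inch '0.7 -0.04 0.004 0.002 0 0 0;0.7 -0.07 0.004 0.002 0 0 0;0.7 -0.08 0.004 0.002 0 0 0;0.7 -0.09 0.004 0.002 0 0 0;0.7 -0.1 0.004 0.002 0 0 0;0.7 -0.107 0.004 0.002 0 0 0;0.7 -0.107 0.004 0.002 0 0 0';python3 binm.py 8
python3 -m inch '0.7 -0.005 0 0 0 0 0;0.7 -0.01 0 0 0 0 0;0.7 -0.01 0 0 0 0 0'
```

```text
t: 11.9
eef_pos: [0.4554, 0.0294, 0.0112]
ee_rot: [3.141, -0.0, -1.575]
force: [-0.7, -0.1, -0.6]
width: 0.0265
bin rim [0.4801 0.0932] [0.1148 0.0834] 89.6 527
[[0.43810001015663147, 0.03610000014305115], [0.521399974822998, 0.03550000116229057], [0.5221999883651733, 0.15029999613761902], [0.43880000710487366, 0.1509000062942505]]
t: 12.25
eef_pos: [0.4553, 0.0321, 0.0112]
ee_rot: [3.141, -0.0, -1.576]
force: [0.7, -2.2, 0.2]
width: 0.0265
```

View pics/side8.png

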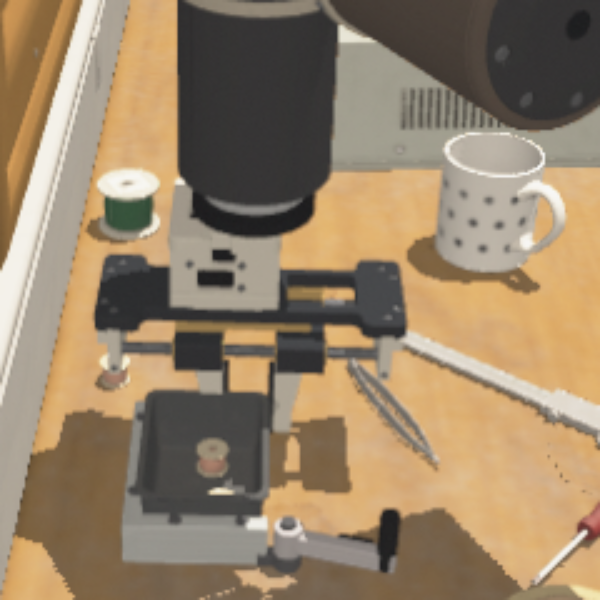

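Contact is just starting at y = 0.032 (−2.2 N). A little more to confirm the bin is seated.

```bash
python3 -m inch '0.7 -0.004 0 0 0 0 0;0.7 -0.004 0 0 0 0 0;0.7 -0.004 0 0 0 0 0';python3 -m inch '0.7 -0.004 0 0 0 0 0;0.7 -0.004 0 0 0 0 0;0.7 -0.004 0 0 0 0 0';python3 binm.py 9
```

```text
t: 12.55
eef_pos: [0.455, 0.0323, 0.0112]
ee_rot: [3.14, -0.001, -1.576]
force: [2.6, -8.6, 1.0]
width: 0.0264
t: 12.85
eef_pos: [0.4547, 0.0325, 0.0112]
ee_rot: [3.14, -0.003, -1.577]
force: [4.1, -16.4, 3.5]
width: 0.0264
bin rim [0.4801 0.0958] [0.1146 0.0829] 89.5 540
[[0.43799999356269836, 0.03889999911189079], [0.5210000276565552, 0.038100000470876694], [0.5220999717712402, 0.1527000069618225], [0.4390999972820282, 0.1535000056028366]]
```

View pics/side9.png

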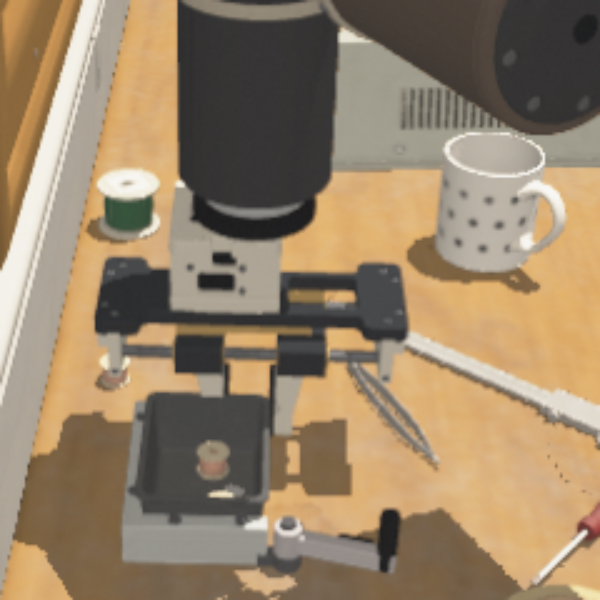

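The bin is seated on both rails: the y force rose to 16 N while the TCP held at 0.0325. In the robot's frame the corner is therefore at about (0.518, 0.144). I'll retreat, close the fingers and take clear pictures before starting on the peg.

```bash
python3 go.py .455 -.005 .011 -1.575 .455 -.005 .13 -1.575 .391 .1917 .13 -2.05
```

```text
now 12.9 [0.4547 0.0325 0.0112] [ 3.140e+00 -3.000e-03 -1.577e+00] F [  3.98 -16.62   3.14] w 0.0263
[ 0.125 -0.002  0.001] [ 0.002 -0.002 -0.002]
[ 0.126 -0.001 -0.396] [ 0.002 -0.002 -0.002]
[-0.528  0.216 -0.397] [ 0.001 -0.003  0.452]
```

```bash
python3 -m inch '0.7 0.04 0 0 0 0 0;0.7 0.13 0 0 0 0 0;0.8 0.13 0 -0.15 0 0 0;0.9 0.13 0 -0.3 0 0 0;1 0.13 0 -0.4 0 0 0;1 0.05 0.1 -0.4 0 0 0.06;1 -0.1 0.15 -0.4 0 0 0.16;1 -0.25 0.2 -0.4 0 0 0.27;1 -0.4 0.216 -0.4 0 0 0.38;1 -0.52 0.216 -0.4 0 0 0.45;1 -0.52 0.216 -0.4 0 0 0.45;1 -0.52 0.216 -0.4 0 0 0.45' 10; python3 binm.py 10; python3 go.py .391 .1917 .037 -2.05
python3 - <<'E'
from h import *
print(np.round(arm.get_state()['q'],3))
f=grab('top');cv2.imwrite('pics/top10.png',cv2.resize(f['img'][180:320,200:430,::-1],None,fx=3.4,fy=3.4,interpolation=cv2.INTER_CUBIC))
E
```

```text
t: 14.1
eef_pos: [0.3911, 0.1917, 0.131]
ee_rot: [3.141, -0.0, -2.044]
force: [-0.5, 0.4, -0.1]
width: 0.0006
bin rim [0.4812 0.0712] [0.0573 0.073 ] 90.0 183
[[0.4447000026702881, 0.04259999841451645], [0.5177000164985657, 0.042500000447034836], [0.5177000164985657, 0.09989999979734421], [0.4447000026702881, 0.09989999979734421]]
now 14.15 [0.391  0.1908 0.131 ] [ 3.141e+00 -1.000e-03 -2.045e+00] F [-0.36 -0.72 -0.59] w 0.0008
[-0.003  0.001  0.313] [ 0.001 -0.001  0.004]
[ 9.100e-01  5.000e-02 -6.280e-01 -1.000e-03 -8.940e-01 -1.384e+00]
```

View pics/side10.png

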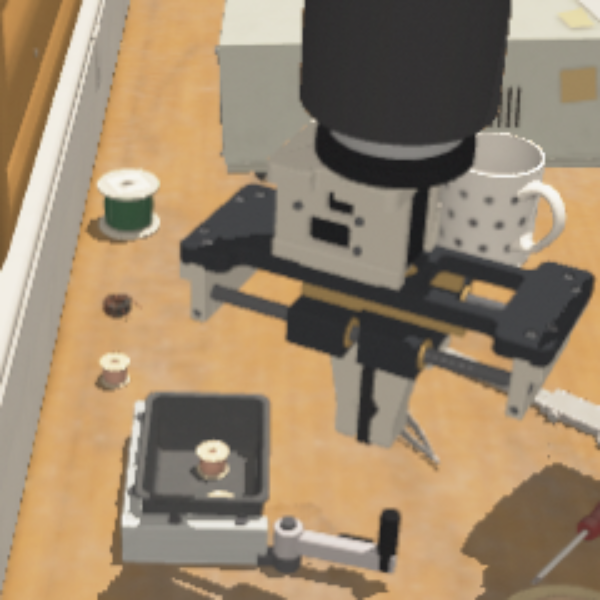

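View pics/top10.png

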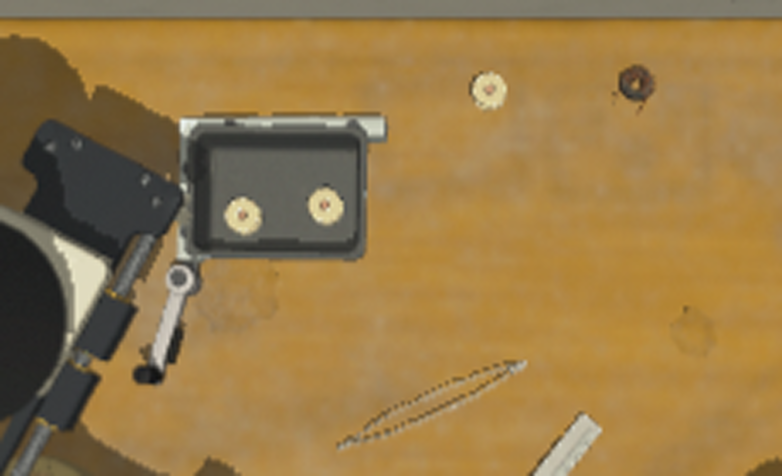

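Both pictures show the bin flush in the corner with two bobbins in it and the retainer still open, its peg at top-picture px (150,372). The hand is on the +y side of the peg. I'll check the bin's numbers and work out the sweep.

Run:
```python
from h import *
f=load('top');P=cloud(f);X,Y,Z=P[...,0],P[...,1],P[...,2]
k=np.isfinite(Z)&(Z>.039)&(Z<.049)&(X>.42)&(X<.54)&(Y>.0)&(Y<.17)&(f['img'].max(2)<120)
nl,l,st,c=cv2.connectedComponentsWithStats(k.astype(np.uint8),connectivity=8);k=l==1+np.argmax(st[1:,4])
v,u=np.nonzero(k);q=onz(f,np.c_[u,v],.0445)[:,:2].astype(np.float32);c,wh,a=cv2.minAreaRect(q);print('bin',c,wh,a,'in corner(top)',c[0]-.5175,c[1]-.143)
from scipy.spatial.transform import Rotation as Ro
pv=np.array([.430,.154])
def tcp(a,z=.037,r=.052): return np.r_[pv+r*np.array([-np.sin(a),-np.cos(a)])-.0155*np.array([np.cos(a),-np.sin(a)]),z],-a
def rows(a0,seq):
    p0,y0=tcp(a0);R=Ro.from_euler('xyz',[np.pi,0,y0])
    print('from',a0,p0.round(4))
    for a in seq:
        p,y=tcp(a);d=R.inv().apply(p-p0)/.3;r=(R.inv()*Ro.from_euler('xyz',[np.pi,0,y])).as_rotvec()/np.deg2rad(60)
        print(round(a,3),'r',round(np.hypot(*p[:2]),4),d.round(3),r.round(3))
rows(2.05,np.arange(1.95,1.14,-.1))
rows(1.15,np.arange(1.05,.2,-.1))
rows(.25,np.arange(.17,-.09,-.04))
```

```text
bin (0.4818646311759949, 0.09368279576301575) (0.07865191996097565, 0.10867910087108612) 0.3249841332435608 in corner(top) -0.03563536882400509 -0.04931720423698424
from 2.05 [0.391  0.1917 0.037 ]
1.95 r 0.4305 [0.018 0.004 0.   ] [-0.     0.    -0.095]
1.85 r 0.4257 [0.035 0.007 0.   ] [-0.     0.    -0.191]
1.75 r 0.4213 [0.054 0.008 0.   ] [ 0.     0.    -0.286]
1.65 r 0.4172 [0.072 0.006 0.   ] [ 0.     0.    -0.382]
1.55 r 0.4135 [0.089 0.004 0.   ] [ 0.     0.    -0.477]
1.45 r 0.4103 [ 0.107 -0.001 -0.   ] [ 0.     0.    -0.573]
1.35 r 0.4076 [ 0.124 -0.007 -0.   ] [-0.     0.    -0.668]
1.25 r 0.4055 [ 0.14  -0.016 -0.   ] [-0.     0.    -0.764]
1.15 r 0.4039 [ 0.155 -0.025 -0.   ] [ 0.     0.    -0.859]
from 1.15 [0.3762 0.1469 0.037 ]
1.05 r 0.4029 [0.018 0.004 0.   ] [ 0.     0.    -0.095]
0.95 r 0.4025 [0.035 0.007 0.   ] [ 0.     0.    -0.191]
0.85 r 0.4027 [0.054 0.008 0.   ] [-0.     0.    -0.286]
0.75 r 0.4036 [0.072 0.006 0.   ] [ 0.     0.    -0.382]
0.65 r 0.405 [0.089 0.004 0.   ] [-0.     0.    -0.477]
0.55 r 0.407 [ 0.107 -0.001 -0.   ] [ 0.     0.    -0.573]
0.45 r 0.4096 [ 0.124 -0.007 -0.   ] [-0.     0.    -0.668]
0.35 r 0.4127 [ 0.14  -0.016 -0.   ] [ 0.     0.    -0.764]
0.25 r 0.4162 [ 0.155 -0.025 -0.   ] [ 0.     0.    -0.859]
from 0.25 [0.4021 0.1075 0.037 ]
0.17 r 0.4194 [0.014 0.004 0.   ] [ 0.     0.    -0.076]
0.13 r 0.4211 [0.021 0.005 0.   ] [-0.     0.    -0.115]
0.09 r 0.4228 [0.028 0.006 0.   ] [-0.     0.    -0.153]
0.05 r 0.4246 [0.035 0.007 0.   ] [ 0.     0.    -0.191]
0.01 r 0.4264 [0.043 0.007 0.   ] [ 0.     0.    -0.229]
-0.03 r 0.4283 [0.05  0.008 0.   ] [ 0.     0.    -0.267]
-0.07 r 0.4302 [0.057 0.007 0.   ] [ 0.     0.    -0.306]
```

```bash
python3 -m inch '1 -0.003 0.001 0.1 0 0 0.004;1 -0.003 0.001 0.2 0 0 0.004;1 -0.003 0.001 0.28 0 0 0.004;1 -0.003 0.001 0.313 0 0 0.004;1 -0.003 0.001 0.313 0 0 0.004'; python3 go.py .3915 .1917 .037 -2.05; python3 binm.py 11
```

```text
t: 14.7
eef_pos: [0.3911, 0.1904, 0.0365]
ee_rot: [3.141, -0.003, -2.052]
force: [0.8, 0.6, 0.3]
width: 0.0006
now 14.7 [0.3911 0.1904 0.0365] [ 3.141e+00 -3.000e-03 -2.052e+00] F [0.77 0.62 0.35] w 0.0006
[-0.005  0.001 -0.002] [ 0.001 -0.003 -0.002]
bin rim [0.4804 0.1491] [0.0716 0.0091] 2.2 148
[[0.44449999928474426, 0.15230000019073486], [0.4447999894618988, 0.14319999516010284], [0.5163000226020813, 0.1459999978542328], [0.515999972820282, 0.1551000028848648]]
```

View pics/side11.png

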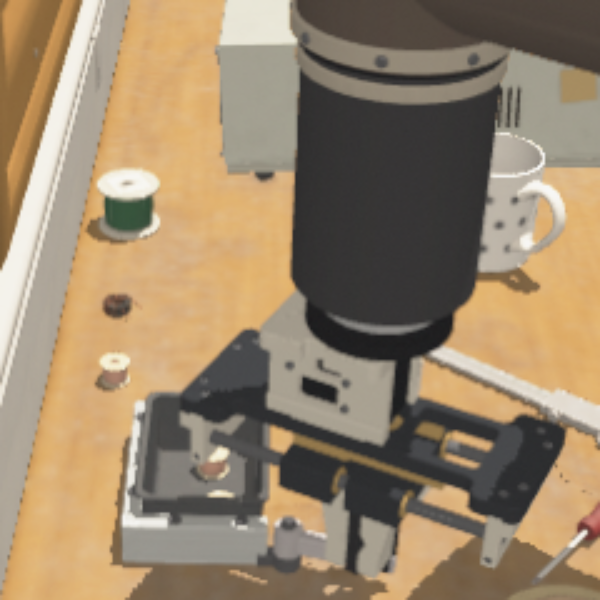

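The bin measures (−35.6, −49.3) mm in the corner frame at 0.3°, so it is docked. The fingers stand on the near-camera side of the retaining bar. I'll sweep now.

```bash
python3 -m inch '1 0.018 0.004 0 0 0 -0.095;1 0.035 0.007 0 0 0 -0.191;1 0.054 0.008 0 0 0 -0.286;1 0.072 0.006 0 0 0 -0.382;1 0.089 0.004 0 0 0 -0.477;1 0.107 -0.001 0 0 0 -0.573;1 0.124 -0.007 0 0 0 -0.668;1 0.14 -0.016 0 0 0 -0.764;1 0.155 -0.025 0 0 0 -0.859;1 0.155 -0.025 0 0 0 -0.859'; python3 go.py .3762 .1469 .037 -1.15; python3 binm.py 12
```

```text
t: 15.75
eef_pos: [0.3774, 0.1473, 0.0387]
ee_rot: [-3.14, 0.001, -1.15]
force: [-0.0, 0.7, 1.0]
width: 0.0005
now 15.75 [0.3774 0.1473 0.0387] [-3.14e+00  1.00e-03 -1.15e+00] F [-0.04  0.66  1.04] w 0.0005
[-0.     0.004  0.006] [-0.002  0.001 -0.   ]
bin rim [0.4784 0.1494] [0.0743 0.0148] 9.6 149
[[0.4404999911785126, 0.15049999952316284], [0.44290000200271606, 0.13590000569820404], [0.5162000060081482, 0.14830000698566437], [0.5138000249862671, 0.16290000081062317]]
```

View pics/side12.png

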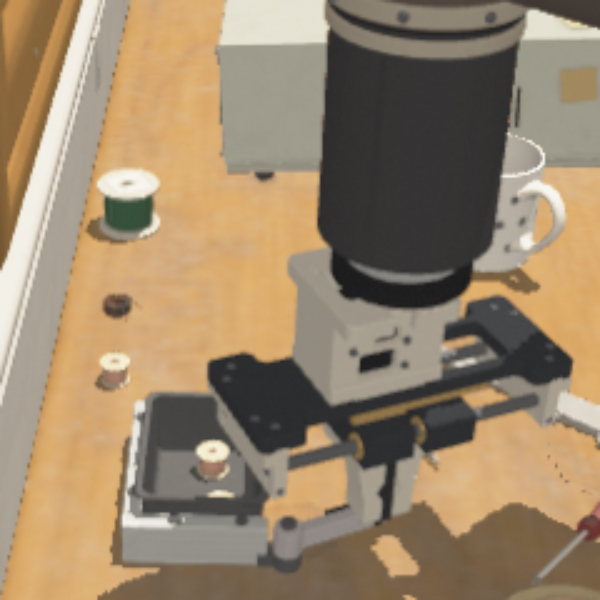

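The bar has swung with the fingers and now points toward px (375,515). Continuing the sweep.

```bash
python3 -m inch '1 0.018 0.006 0.003 0 0 -0.095;1 0.035 0.009 0.003 0 0 -0.191;1 0.054 0.01 0.003 0 0 -0.286;1 0.072 0.008 0.003 0 0 -0.382;1 0.089 0.006 0.003 0 0 -0.477;1 0.107 0.001 0.003 0 0 -0.573;1 0.124 -0.005 0.003 0 0 -0.668;1 0.14 -0.014 0.003 0 0 -0.764;1 0.155 -0.023 0.003 0 0 -0.859;1 0.155 -0.023 0.003 0 0 -0.859'; python3 go.py .4021 .1075 .037 -.25 .4102 .1029 .037 -.09 .4145 .102 .037 0; python3 binm.py 13
```

```text
t: 16.8
eef_pos: [0.4027, 0.1078, 0.037]
ee_rot: [-3.141, -0.001, -0.253]
force: [0.8, 1.3, -0.8]
width: 0.0005
now 16.8 [0.4027 0.1078 0.037 ] [-3.141e+00 -1.000e-03 -2.530e-01] F [ 0.76  1.27 -0.78] w 0.0005
[-0.002  0.001  0.   ] [-0.001 -0.001 -0.003]
[0.028 0.009 0.   ] [-0.001 -0.001 -0.156]
[0.043 0.009 0.   ] [-0.    -0.001 -0.242]
bin rim [0.4811 0.1177] [0.0722 0.081 ] 87.4 267
[[0.4390999972820282, 0.08340000361204147], [0.5199999809265137, 0.07980000227689743], [0.5231999754905701, 0.15189999341964722], [0.4422999918460846, 0.15549999475479126]]
```

View pics/side13.png

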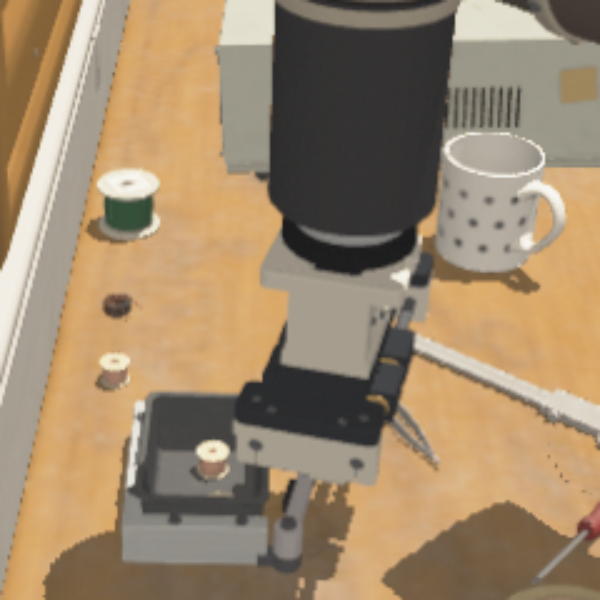

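The bar is nearly across, running from its pivot (288,550) up to (305,480). I'll close it the rest of the way gently and watch the force.

```bash
python3 -m inch '1 0.014 0.005 0 0 0 -0.076;1 0.021 0.006 0 0 0 -0.115;1 0.028 0.009 0 0 0 -0.156;1 0.035 0.009 0 0 0 -0.2;1 0.04 0.009 0 0 0 -0.235;1 0.043 0.009 0 0 0 -0.242;1 0.043 0.009 0 0 0 -0.242'; python3 go.py .4145 .102 .037 0;python3 binm.py 14
```

```text
t: 17.55
eef_pos: [0.4136, 0.1017, 0.0366]
ee_rot: [3.141, 0.0, -0.002]
force: [-0.4, -0.4, 0.4]
width: 0.0007
now 17.55 [0.4136 0.1017 0.0366] [ 3.141e+00  0.000e+00 -2.000e-03] F [-0.39 -0.38  0.43] w 0.0007
[ 0.003 -0.001 -0.001] [ 0.     0.    -0.001]
bin rim [0.4832 0.0987] [0.08   0.1104] 2.4 432
[[0.4408999979496002, 0.15219999849796295], [0.445499986410141, 0.04190000146627426], [0.5254999995231628, 0.04520000144839287], [0.5209000110626221, 0.15549999475479126]]
```

```bash
python3 -m inch '1 0.004 0 0 0 0 0;1 0.006 0 0 0 0 0;1 0.006 0 0 0 0 0'
```

```text
t: 17.9
eef_pos: [0.414, 0.1013, 0.0362]
ee_rot: [3.141, 0.003, -0.001]
force: [-9.2, 3.6, 6.9]
width: 0.0004
```

View pics/side14.png

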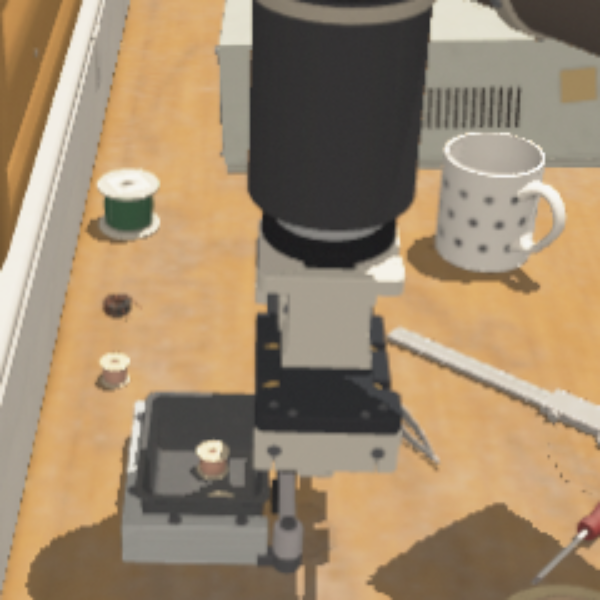

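The end stop was met: 9 N with the TCP held at x = 0.414, so the peg is at about 0.4295, which matches a ≈ 0. I'll back straight off, lift, and move clear.

```bash
python3 -m inch '1 -0.02 0 0 0 0 0;1 -0.05 0 0 0 0 0;1 -0.05 0 0 0 0 0;1 -0.05 0 -0.15 0 0 0;1 -0.05 0 -0.3 0 0 0;1 -0.05 0 -0.45 0 0 0;1 -0.05 0.17 -0.5 0 0 0;1 0 0.34 -0.5 0 0 0;1 0 0.5 -0.5 0 0 0;1 0 0.67 -0.5 0 0 0;1 0 0.84 -0.5 0 0 0;1 0 0.9 -0.5 0 0 0'; python3 go.py .41 -.3 .22 0
```

```text
t: 19.1
eef_pos: [0.4155, -0.1713, 0.1866]
ee_rot: [3.141, -0.0, -0.001]
force: [-0.2, 0.1, 0.1]
width: 0.0004
now 19.1 [ 0.4155 -0.1713  0.1866] [ 3.141e+00 -0.000e+00 -1.000e-03] F [-0.17  0.06  0.08] w 0.0004
[-0.018  0.429 -0.111] [ 0.001 -0.    -0.001]
```

```bash
python3 -m inch '1 0 0.1 -0.15 0 0 0;1 0 0.25 -0.2 0 0 0;1 0 0.4 -0.2 0 0 0;1 0 0.55 -0.2 0 0 0;1 0 0.7 -0.2 0 0 0;1 0 0.8 -0.2 0 0 0;1 0 0.8 -0.2 0 0 0;1 0 0.8 -0.2 0 0 0'; python3 binm.py 15
python3 - <<'E'
from h import *
f=grab('top');cv2.imwrite('pics/top15.png',cv2.resize(f['img'][150:330,200:500,::-1],None,fx=2.6,fy=2.6,interpolation=cv2.INTER_CUBIC))
for n in('top','side'):
    g=load(n);P=cloud(g);X,Y,Z=P[...,0],P[...,1],P[...,2]
    k=np.isfinite(Z)&(Z>.051)&(Z<.062)&(X>.36)&(X<.47)&(Y>.05)&(Y<.2);print(n,'peg',k.sum(),np.nanmean(P[k],0) if k.any() else '')
    k=np.isfinite(Z)&(Z>.039)&(Z<.049)&(X>.42)&(X<.54)&(Y>.0)&(Y<.17)&(g['img'].max(2)<120)
    nl,l,st,c=cv2.connectedComponentsWithStats(k.astype(np.uint8),connectivity=8)
    if nl>1:
        k=l==1+np.argmax(st[1:,4]);v,u=np.nonzero(k);q=onz(g,np.c_[u,v],.0445)[:,:2].astype(np.float32);print('bin',cv2.minAreaRect(q))
E
python3 go.py
```

```text
t: 19.9
eef_pos: [0.4159, -0.4087, 0.2459]
ee_rot: [-3.141, 0.001, -0.0]
force: [0.1, 0.1, -0.5]
width: 0.0004
bin rim [0.48   0.0896] [0.0969 0.0772] 89.3 304
[[0.4408000111579895, 0.04170000180602074], [0.5178999900817871, 0.040699999779462814], [0.5192000269889832, 0.13750000298023224], [0.44200000166893005, 0.13850000500679016]]
top peg 27 [0.43056172 0.09276309 0.05644443]
bin ((0.48174211382865906, 0.09356074035167694), (0.07862304896116257, 0.10876616835594177), 0.15963178873062134)
side peg 43 [0.42976047 0.09751743 0.05460767]
bin ((0.48139527440071106, 0.09738831222057343), (0.11221957951784134, 0.08017383515834808), 89.4511947631836)
now 20.0 [ 0.4163 -0.4077  0.2466] [3.141e+00 0.000e+00 2.000e-03] F [0.   0.46 0.88] w 0.0006
```

View pics/side15.png

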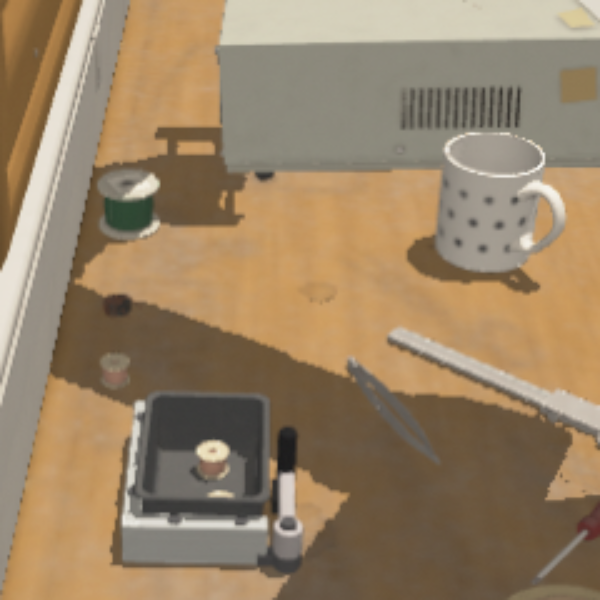

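View pics/top15.png

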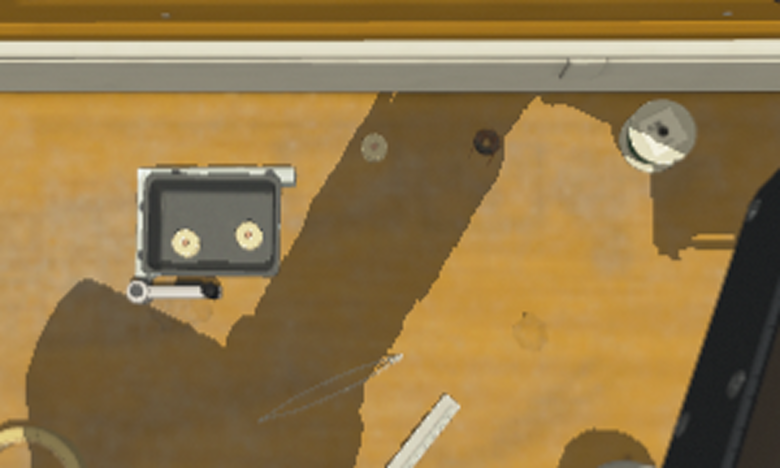

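The bin is flush on both rails with both bobbins in it. The peg lies (1, −60) mm from the pivot, so a ≈ 0, and the bystanders stand where they were. The hand is clear, so I'm handing in.

Run:
```python
from h import *
print(arm.job_done()); s=arm.get_state();print(s['t'],s['force'])
```

```text
the job is handed in; nothing more can be done
None
the job is handed in; nothing more can be done
```

The bin is docked flush in the corner and the retaining arm is swung fully shut. I handed the job in at about 20 s, with no verdict given.

**What I did:** I pushed the bin from the right with two spread fingers, turning it square as it went. I then seated it on the back rail (12 N contact) and on the side rail (16 N contact) while the arm was still open. Finally I swept the peg round until it met the shut stop (9 N) and moved the hand clear.

**Last checks:**
- **Bin:** by the top camera it sits at about x = −36, y = −49 mm in the corner frame, roughly 0.2° off square. Both bobbins are in it.
- **Retaining arm:** the peg is about (1, −60) mm from the pivot, so a ≈ −0.02 rad, at the shut stop within measuring error.
- **Bystanders:** the loose bobbin, spool and ring core look unmoved in both views. I checked these by eye and did not re-measure them.
- **Hand:** about 0.5 m to the right at z = 0.25 m, touching nothing.

**Disagreement:** the two cameras differed by 3 to 5 mm in y. I settled the y position by where the bin met the rail, which agreed with the top camera to about 1 mm.

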